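# Unstack the gift cartons onto their order trays

### The job

Take the crosswise stack of four gift cartons apart from the top down and lay each one flat and right side up in the blue tray whose ends have the carton's own colour, centred between the lips and lined up along the tray. Set them down gently without tipping or dropping any, leave the cartons lying there released, and do not push the tape dispenser or the stamp about.

Things in the scene. Friction and masses are not known exactly. Their poses are not given: they have to be found in the camera images.
- red_carton_mid (a point): Centre of the red carton: loose closed box, 136 long (x) x 40 wide (y) x 36 mm high (z), 0.16 kg, red with a dark brown band; either way round. Starts in the stack's bottom layer, on a fixed wooden board 140 x 140 x 12 mm (centre 30 mm above the table), parallel to its layer's other carton, 88 mm apart centre to centre, 48 mm clear between.
- green_carton_mid (a point): Centre of the green carton: loose closed box, 136 long (x) x 40 wide (y) x 36 mm high (z), 0.16 kg, green with a dark brown band; either way round. Starts in the stack's bottom layer, on a fixed wooden board 140 x 140 x 12 mm (centre 30 mm above the table), parallel to its layer's other carton, 88 mm apart centre to centre, 48 mm clear between.
- yellow_carton_mid (a point): Centre of the yellow carton: loose closed box, 136 long (x) x 40 wide (y) x 36 mm high (z), 0.16 kg, yellow with a dark brown band; either way round. Starts in the stack's upper layer, crosswise on the two bottom cartons (centre 66 mm above the table), parallel to its layer's other carton, 88 mm apart centre to centre, 48 mm clear between.
- white_carton_mid (a point): Centre of the white carton: loose closed box, 136 long (x) x 40 wide (y) x 36 mm high (z), 0.16 kg, white with a dark brown band; either way round. Starts in the stack's upper layer, crosswise on the two bottom cartons (centre 66 mm above the table), parallel to its layer's other carton, 88 mm apart centre to centre, 48 mm clear between.
- red_tray_mid (a point): Centre of the red tray's floor, on its upper face 5 mm above the table. Fixed; blue floor 182 long (x) x 80 wide (y) x 5 mm, long sides open, a red lip across each short end (8 mm thick, top 14 mm above the table, 166 mm between lips) and a red stripe on the floor beside each lip. Either way round is the same.
- green_tray_mid (a point): Centre of the green tray's floor, on its upper face 5 mm above the table. Fixed; blue floor 182 long (x) x 80 wide (y) x 5 mm, long sides open, a green lip across each short end (8 mm thick, top 14 mm above the table, 166 mm between lips) and a green stripe on the floor beside each lip. Either way round is the same.
- yellow_tray_mid (a point): Centre of the yellow tray's floor, on its upper face 5 mm above the table. Fixed; blue floor 182 long (x) x 80 wide (y) x 5 mm, long sides open, a yellow lip across each short end (8 mm thick, top 14 mm above the table, 166 mm between lips) and a yellow stripe on the floor beside each lip. Either way round is the same.
- white_tray_mid (a point): Centre of the white tray's floor, on its upper face 5 mm above the table. Fixed; blue floor 182 long (x) x 80 wide (y) x 5 mm, long sides open, a white lip across each short end (8 mm thick, top 14 mm above the table, 166 mm between lips) and a white stripe on the floor beside each lip. Either way round is the same.
- tape_dispenser: Black tape dispenser, 95 x 50 mm, 74 mm high, loose, a bystander; origin at the centre of its underside.
- stamp: Grey and black hand stamp with a round wooden knob, 60 x 40 mm, 76 mm high, loose, a bystander; origin at the centre of its underside.
Not all that is in view belongs to the job. What is meant by the part that bears green_carton_mid is not purple, and is the smaller of those in its own colour.

How it is judged (in metres and radians):
At the end, for the whole second after the job is handed in: Each carton rests on the floor of the tray of its own colour, its centre within 15 mm of the tray's centre, its long axis within 10 degrees of the tray's, upright within 3 degrees, and at rest (under 20 mm/s) (horizontal distance between red_carton_mid and red_tray_mid below 0.015 m and angle between the x axis of red_carton_mid and the x axis of red_tray_mid, either way round below 0.17 rad and z of red_carton_mid in the frame of red_tray_mid between 0.014 and 0.022 m and angle between each of red_carton_mid, green_carton_mid, yellow_carton_mid, white_carton_mid's own z axis and vertical below 0.06 rad and linear speed of each of red_carton, green_carton, yellow_carton, white_carton below 0.02 m/s and horizontal distance between green_carton_mid and green_tray_mid below 0.015 m and angle between the x axis of green_carton_mid and the x axis of green_tray_mid, either way round below 0.17 rad and z of green_carton_mid in the frame of green_tray_mid between 0.014 and 0.022 m and horizontal distance between yellow_carton_mid and yellow_tray_mid below 0.015 m and angle between the x axis of yellow_carton_mid and the x axis of yellow_tray_mid, either way round below 0.17 rad and z of yellow_carton_mid in the frame of yellow_tray_mid between 0.014 and 0.022 m and horizontal distance between white_carton_mid and white_tray_mid below 0.015 m and angle between the x axis of white_carton_mid and the x axis of white_tray_mid, either way round below 0.17 rad and z of white_carton_mid in the frame of white_tray_mid between 0.014 and 0.022 m); the robot touches nothing.
It fails at once if a carton is tipped over (angle between any of red_carton_mid, green_carton_mid, yellow_carton_mid, white_carton_mid's own z axis and vertical above 0.6 rad).
It fails at once if a carton is dropped or thrown (free fall of more than about 20 mm) ((linear speed of red_carton above 0.65 m/s and contact force between red_carton and anything else below 0.02 N) or (linear speed of green_carton above 0.65 m/s and contact force between green_carton and anything else below 0.02 N) or (linear speed of yellow_carton above 0.65 m/s and contact force between yellow_carton and anything else below 0.02 N) or (linear speed of white_carton above 0.65 m/s and contact force between white_carton and anything else below 0.02 N)).
It fails at once if the tape dispenser or the stamp is pushed more than 20 mm (distance of any of tape_dispenser, stamp from where it was at the start of the episode above 0.02 m).
It fails at once if a bottom carton is moved more than 30 mm with an upper one still lying on it ((distance of red_carton_mid from where it was at the start of the episode above 0.03 m and height (world z) of yellow_carton_mid above 0.055 m and contact force between red_carton and yellow_carton above 0.1 N) or (distance of red_carton_mid from where it was at the start of the episode above 0.03 m and height (world z) of white_carton_mid above 0.055 m and contact force between red_carton and white_carton above 0.1 N) or (distance of green_carton_mid from where it was at the start of the episode above 0.03 m and height (world z) of yellow_carton_mid above 0.055 m and contact force between green_carton and yellow_carton above 0.1 N) or (distance of green_carton_mid from where it was at the start of the episode above 0.03 m and height (world z) of white_carton_mid above 0.055 m and contact force between green_carton and white_carton above 0.1 N)).
It also fails if it takes over 117 s, if anything falls off the work surface, if the arm or the gripper's body presses on something with over 40 N, if the wrist force passes 120 N, or if a joint passes its speed limit or range.

### The arm

A 6-joint arm with a two-finger parallel gripper is mounted at the origin on the work surface. World frame = base frame: x ahead of the robot, y to its left, z up, the work surface at z = 0. Lengths are in m, angles in degrees, forces in N, time in s.
With the tool pointing down it reaches from about 0.425 to 0.95 m from the base axis. Payload 14.7 kg.
Tool frame: the origin (TCP) lies at the very end of the fingers, on their centre line; the grasp point (between the pads) lies 19 mm behind it (grip_depth is the distance from the TCP to the grasp point, in m); z points along the fingers, y is the line along which they close (so a half turn about z gives the same grasp; the last joint's range is limited). The gripper opens to 85 mm and grips with 20 to 120 N. Pads are 22 mm wide; open, the fingers measure 114 mm over their backs; the gripper's body (76 mm by 85 mm) begins 54 mm behind the grasp point. The pads swing forward as they close: fully open they stand 13 mm farther back than shut.
Start: joints at [64.653, 27.513, 91.461, -0, 61.026, -2.67], TCP at [0.251, 0.6, 0.231] pointing down, gripper open.
Joint ranges: [-157.49, 157.49], [-46.99, 117.5], [13.45, 153.17], [-89.5, 269.5], [5.16, 153.95], [-167.48, 167.48]. Speed limits (degrees/s): [108.29, 108.29, 136.94, 172.46, 172.46, 172.46].

### API

Orientations are given as a 3x3 rotation matrix whose columns are the frame's x, y, z axes.
In Python, from station import reach, servo_line, movej, gripper_open, grab, wait, inverse_kinematics, read_state, snapshot, MotionError, hand_in, grip_depth gives the robot as it stands. Calls block until the motion is done:
- reach(position, orientation): joint-space move of the TCP to a pose.
- servo_line(position, attitude=None, speed=0.15, threshold=None): straight line of the TCP; attitude=None keeps the orientation; speed is the mean speed in m/s. With threshold (N) it stops when the force on the tool has changed by that much, and returns True; else False.
- movej(angles): joint-space move.
- gripper_open() and grab(strength=None): open the fingers fully, or close them until they stop; strength is the grip in N (None keeps the last).
- wait(seconds).
- inverse_kinematics(position, orientation): joint angles nearest the present ones, or None.
- read_state(): the state.
- snapshot(name): name is "side" or "top"; returns a dict with "frame" (420x560x3 uint8, red, green, blue), "depth" (420x560 float32, m along the optical axis (not along the pixel's ray), 0 where there is no reading), "intrinsics" (3x3 intrinsics, pixels), "k1" (the pictures are not rectified: a ray, as slopes to the right and down, at radius r is drawn at 1 + k1 r^2 times it, then the intrinsics apply), "rvec" (rotation vector, rad) and "tvec" (3), from world to camera coordinates, as OpenCV has them. Camera axes: x right, y down, z forward; pixel columns grow to the right and rows downward; lengths in m; the calibration is good to about 2 mm. A picture is of the moment at which its call begins.
A pose or a line that the arm cannot do raises MotionError and nothing moves.
- hand_in(): hands the job in; it is judged then, once.
The state is a dict: "t": time; "joint_pos": joint angles; "qd": joint speeds; "joint_efforts": joint torques, N m; "eef_pos": TCP position; "orientation": TCP orientation; "contact_force": force on the tool from outside, world axes, zero at the start; "torque": the same for the moment, N m; "gripper_width": opening from 0.0 (shut) to 1.0 (fully open); "gripper_force": force on a finger pad.
Only numpy, scipy, OpenCV 4.12 (cv2) and the standard library are available. Lean on these libraries where they do the work, as an engineer would, in place of code of your own. Each camera call takes 0.05 s, during which the arm holds its last target. There are 200 camera calls.

## Working session

There is one attempt and no reset: what is moved stays moved. The work goes in short steps, each a Python script; the robot and the scene stay as the last script left them, time stands still between calls to the robot, and variables do not carry over. Pictures are saved under pics/ and viewed, at most 14 in all, crops included, and the job is handed in when it is done.

```bash
ls; mkdir -p pics
python3 - <<'E'
from station import *
import cv2,numpy as np
for n in("top","side"):
    s=snapshot(n); cv2.imwrite(f"pics/{n}0.png",cv2.resize(s["frame"][...,::-1],(784,588)))
    np.savez(f"{n}0.npz",**s); print(n,s["intrinsics"],s["k1"],s["rvec"],s["tvec"])
print(read_state())
E
```

```text
pics
top [[422.07448506   0.         281.44330142]
 [  0.         422.07448506 216.5955805 ]
 [  0.           0.           1.        ]] -0.02951364592192179 [ 2.14527723 -2.12467866  0.19416442] [-0.01591611  0.41197924  1.17832252]
side [[491.34053      0.         274.6608754 ]
 [  0.         491.34053    211.49252866]
 [  0.           0.           1.        ]] -0.05914001784820829 [ 2.37804784 -0.08451737  0.04344821] [-0.39509171  0.06894888  1.25092756]
{'t': 0.1, 'joint_pos': array([ 6.46508027e+01,  2.75458442e+01,  9.14903877e+01, -5.34700595e-04,
        6.10245445e+01, -2.67084815e+00]), 'qd': array([-0.052792  , -0.09265108, -0.09514152,  0.04132126,  0.12219676,
       -0.10468113]), 'joint_efforts': array([ 1.92274965e-03, -9.52268744e+01, -4.31051588e+01, -1.37432489e-04,
        5.19213936e-03, -4.92662764e-05]), 'eef_pos': array([0.25045038, 0.59942167, 0.23073968]), 'orientation': array([[-9.22685584e-01,  3.85552996e-01, -4.46763838e-04],
       [ 3.85553253e-01,  9.22685084e-01, -9.62108677e-04],
       [ 4.12784460e-05, -1.05997506e-03, -9.99999437e-01]]), 'contact_force': array([ 0.35817625, -0.24433924, -0.50678404]), 'torque': array([-0.03580339, -0.050732  , -0.00145279]), 'gripper_force': 0.0, 'gripper_width': 0.9977318556753767}
```

View pics/top0.png

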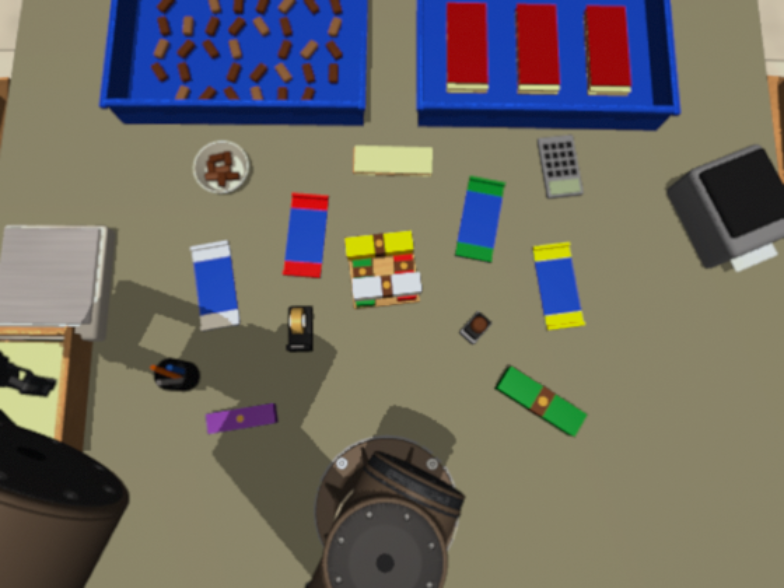

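View pics/side0.png

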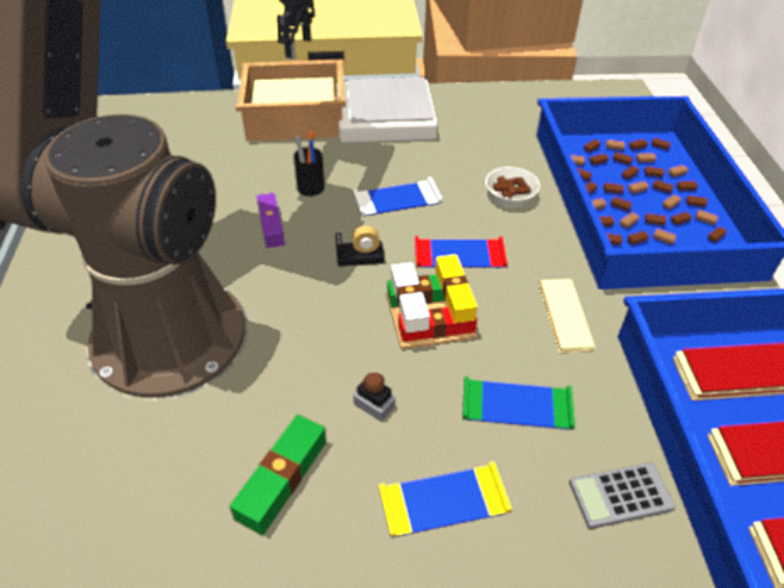

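The top view shows (pixels in the 784-wide picture):
- **Stack:** yellow at (379,244), white at (386,286), green end at (363,268) and red end at (404,266).
- **Trays:** red (306,236), white (215,285), green (480,220), yellow (559,286).
- **Bystanders:** tape dispenser (300,328), stamp (476,327).

Candidates for the green carton are the stacked green one at (363,268), the big loose green box at (541,400) and the purple box at (241,418). I choose the stacked one, because it is the smaller of the two green ones.

```bash
cat > h.py <<'E'
from station import *
import cv2,numpy as np
def ray(s,uv,z):
    d=np.array([s["k1"],0,0,0,0],float)
    n=cv2.undistortPoints(np.array(uv,np.float64).reshape(-1,1,2),s["intrinsics"],d)[:,0]
    R=cv2.Rodrigues(np.array(s["rvec"],float))[0]; c=-R.T@np.ravel(s["tvec"])
    v=np.c_[n,np.ones(len(n))]@R
    return (c+v*((z-c[2])/v[:,2])[:,None])[:,:2]
HS={"blue":((105,130,60),(130,255,255)),"yellow":((24,150,120),(34,255,255)),"white":((0,0,170),(180,40,255)),
"red":((0,180,110),(6,255,255)),"green":((50,150,60),(75,255,255))}
def mask(s,c): return cv2.inRange(cv2.cvtColor(s["frame"],cv2.COLOR_RGB2HSV),*map(np.array,HS[c]))
def rect(p):
    (x,y),wh,_=r=cv2.minAreaRect(p.astype(np.float32)); b=cv2.boxPoints(r)
    e=[b[1]-b[0],b[2]-b[1]]; e=max(e,key=np.linalg.norm)
    return np.array([x,y]),sorted(wh),np.degrees(np.arctan2(e[1],e[0]))%180
def blobs(s,c,z,amin):
    n,l,st,ce=cv2.connectedComponentsWithStats(mask(s,c))
    out=[]
    for i in range(1,n):
        if st[i,4]<amin: continue
        v,u=np.nonzero(l==i); p=ray(s,np.c_[u,v],z)
        out.append((ce[i].round(0),st[i,4],p.mean(0).round(4),*rect(p),p))
    return out
E
python3 - <<'E'
from h import *
s=dict(np.load("top0.npz"))
R=cv2.Rodrigues(s["rvec"])[0]; print("cam",-R.T@s["tvec"])
np.set_printoptions(precision=4,suppress=True)
for c,z in(("blue",.005),("yellow",.084),("white",.084),("red",.048),("green",.048)):
    for b in blobs(s,c,z,25):
        if b[1]<4000: print(c,*b[:3],b[3],np.round(b[4],3),round(b[5],1))
cv2.imwrite("pics/crop.png",cv2.resize(s["frame"][155:230,235:315,::-1],None,fx=7,fy=7,interpolation=2))
E
```

```text
cam [ 0.20331713 -0.0025209   1.231698  ]
blue [469.  30.] 167 [ 1.0416 -0.6163] [ 1.049  -0.6155] [0.023 0.204] 179.3
blue [472.  65.] 65 [ 0.9169 -0.6169] [ 0.9176 -0.6167] [0.021 0.052] 3.6
blue [342. 156.] 940 [ 0.6051 -0.1955] [ 0.6057 -0.1956] [0.078 0.115] 169.1
blue [218. 168.] 954 [0.5641 0.1794] [0.5646 0.1794] [0.079 0.114] 175.9
blue [154. 204.] 994 [0.4525 0.3674] [0.453  0.3676] [0.079 0.114] 10.8
blue [398. 204.] 980 [ 0.4589 -0.3589] [ 0.4594 -0.359 ] [0.079 0.113] 8.0
yellow [284. 172.] 306 [ 0.5301 -0.0177] [ 0.5301 -0.0177] [0.043 0.059] 97.2
yellow [257. 175.] 307 [0.5204 0.0593] [0.5204 0.0591] [0.043 0.059] 97.2
yellow [394. 179.] 279 [ 0.5146 -0.3271] [ 0.5147 -0.327 ] [0.03  0.076] 98.0
yellow [403. 229.] 279 [ 0.3726 -0.3469] [ 0.3727 -0.3473] [0.028 0.076] 98.1
white [ 4. 46.] 116 [0.9158 0.829 ] [0.9164 0.8279] [0.024 0.049] 7.8
white [556.  47.] 61 [ 0.936  -0.8432] [ 0.9341 -0.8386] [0.028 0.031] 173.0
white [153. 108.] 86 [0.7193 0.3631] [0.7128 0.3627] [0.054 0.111] 116.9
white [170. 118.] 76 [0.6878 0.311 ] [0.6871 0.3142] [0.023 0.046] 24.8
white [167
[... 1141 characters left out ...]
82 0.1684] [0.028 0.075] 86.9
red [288. 184.] 58 [ 0.5057 -0.0289] [ 0.5057 -0.0285] [0.012 0.038] 90.7
red [215. 193.] 216 [0.4776 0.179 ] [0.4777 0.1792] [0.024 0.075] 86.7
red [291. 212.] 28 [ 0.4227 -0.038 ] [ 0.4235 -0.0361] [0.006 0.034] 90.6
green [347. 133.] 233 [ 0.6646 -0.2029] [ 0.6648 -0.2025] [0.029 0.073] 79.6
green [338. 180.] 224 [ 0.5198 -0.1757] [ 0.5199 -0.1755] [0.027 0.073] 80.0
green [258. 187.] 61 [0.495  0.0559] [0.495  0.0564] [0.014 0.036] 96.5
green [261. 216.] 41 [0.4101 0.0472] [0.4096 0.0463] [0.009 0.034] 90.6
green [371. 276.] 529 [ 0.2433 -0.2619] [ 0.2435 -0.2617] [0.053 0.077] 58.0
green [403. 297.] 495 [ 0.1881 -0.3501] [ 0.1878 -0.35  ] [0.053 0.072] 56.4
```

View pics/crop.png

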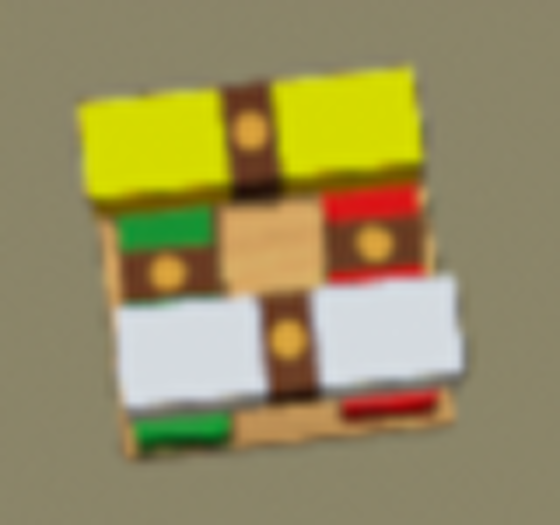

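The crop confirms the choice: green at the left and red at the right of the bottom layer, yellow and white on top. Each has an orange disc at its middle, which I'll use for the carton centres.

```bash
cat >> h.py <<'E'
HS["disc"]=((13,120,150),(22,255,255))
TR={"red":((.5646,.1794),175.9),"white":((.453,.3676),10.9),"green":((.6057,-.1956),169.3),"yellow":((.4594,-.359),8.0)}
def down(deg):   # tool x along deg, tool z down
    c,s=np.cos(np.radians(deg)),np.sin(np.radians(deg))
    return np.array([[c,s,0],[s,-c,0],[0,0,-1]])
def best(p,deg):
    q0=read_state()["joint_pos"]; c=[]
    for a in(deg,deg+180):
        q=inverse_kinematics(p,down(a))
        if q is not None: c.append((np.abs(np.array(q)-q0).max()+.3*abs(q[5]),a,q))
    return min(c,key=lambda t:t[0])[1:]
def pick(xy,deg,zc,up=.2):
    R_,q=best([*xy,up],deg); movej(q); R=down(R_)
    servo_line([*xy,zc+.05],R,speed=.2); servo_line([*xy,zc-.019+.005],R,speed=.08)
    print("down",read_state()["eef_pos"]); grab(40); s=read_state()
    print("grip",s["gripper_width"],s["gripper_force"],s["t"])
    servo_line([*xy,zc+.03],R,speed=.06); servo_line([*xy,up],R,speed=.2)
    print("held",read_state()["gripper_width"],read_state()["eef_pos"])
def place(xy,deg,up=.2):
    a,q=best([*xy,up],deg); movej(q); R=down(a)
    servo_line([*xy,.035],R,speed=.15); wait(.2)
    hit=servo_line([*xy,.006],R,speed=.025,threshold=5)
    s=read_state(); print("set",hit,s["eef_pos"],s["contact_force"],s["t"])
    gripper_open(); wait(.2); servo_line([*xy,.06],R,speed=.08); servo_line([*xy,up],R,speed=.25)
    print("t",read_state()["t"])
E
python3 - <<'E'
from h import *
s=dict(np.load("top0.npz")); np.set_printoptions(precision=4,suppress=True)
for z in(.084,.048):
    for b in blobs(s,"disc",z,4):
        if 255<b[0][0]<300 and 165<b[0][1]<215: print(z,*b[:3])
for col,p,d in(("yellow",(.527,.0207),97),("red",(.47,-.03),7)):
    print(best([*p,.2],d),best([*TR[col][0],.2],TR[col][1]))
E
```

```text
0.084 [270. 173.] 21 [0.5274 0.0212]
0.084 [295. 182.] 4 [ 0.501  -0.0487]
0.084 [273. 190.] 181 [0.479  0.0115]
0.084 [288. 189.] 21 [ 0.4816 -0.0293]
0.084 [258. 194.] 20 [0.4683 0.0531]
0.084 [296. 192.] 5 [ 0.4749 -0.051 ]
0.084 [276. 203.] 24 [0.4418 0.0047]
0.084 [296. 214.] 15 [ 0.4112 -0.0508]
0.048 [270. 173.] 21 [0.5375 0.0219]
0.048 [295. 182.] 4 [ 0.5104 -0.0501]
0.048 [273. 190.] 181 [0.4876 0.012 ]
0.048 [288. 189.] 21 [ 0.4903 -0.0302]
0.048 [258. 194.] 20 [0.4766 0.0548]
0.048 [296. 192.] 5 [ 0.4834 -0.0525]
0.048 [276. 203.] 24 [0.4493 0.0049]
0.048 [296. 214.] 15 [ 0.4177 -0.0523]
(97, array([ -1.0441,  19.8936, 109.4495,  -0.    ,  50.6569,  -8.0441])) (8.0, array([-40.985 ,  24.115 , 102.3729,  -0.    ,  53.5121,  41.015 ]))
(7, array([ -7.341 ,  15.5701, 116.2572,  -0.    ,  48.1727,  75.659 ])) (175.9, array([ 14.6957,  24.8283, 101.1398,  -0.    ,  54.0319, -71.2043]))
```

Run:
```python
from h import *
np.set_printoptions(precision=4,suppress=True)
pick((.5274,.0210),97,.066); place(*TR["yellow"])
s=snapshot("top"); np.savez("top1.npz",**s)
cv2.imwrite("pics/top1.png",cv2.resize(s["frame"][120:250,130:440,::-1],None,fx=2.5,fy=2.5))
```

```text
down [0.5277 0.021  0.0523]
grip 0.4638544775675374 40.657766461372375 4.4
held 0.46058898407483495 [0.5268 0.021  0.1991]
set True [ 0.4593 -0.3589  0.0092] [ 0.0388 -0.2574  7.8982] 9.775
t 11.9917
```

View pics/top1.png

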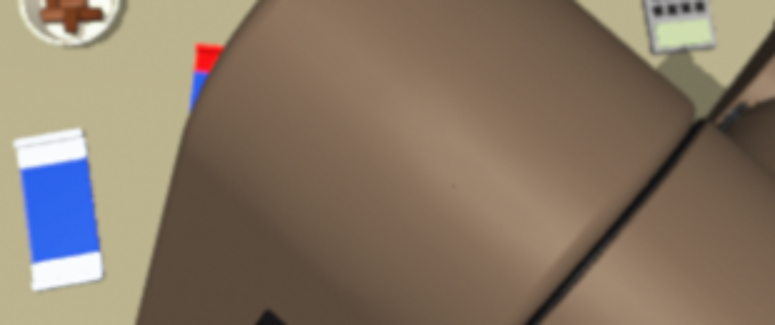

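The arm hides the yellow tray and the stack from the top camera, and only the white tray at (60,210) is clear. The set-down signals were good. I'll swing aside and check with colour masks.

```bash
cat >> h.py <<'E'
def look(tag,aside):
    movej(aside); s=snapshot("top"); np.savez(tag+".npz",**s)
    cv2.imwrite(f"pics/{tag}.png",cv2.resize(s["frame"][120:250,130:440,::-1],None,fx=2.5,fy=2.5))
    for z in(.084,.048,.041):
        print(z,[(b[0].tolist(),b[1],b[2].tolist()) for b in blobs(s,"disc",z,12) if 120<b[0][0]<430 and 130<b[0][1]<240 and b[1]<60])
    print("blue",[(b[0].tolist(),b[1],b[2].tolist(),b[3].round(4).tolist(),round(b[5],1)) for b in blobs(s,"blue",.005,100) if b[1]<1100 and b[0][1]>100])
    print("t",read_state()["t"]); return s
E
python3 - <<'E'
from h import *
look("a1",[64.65,27.5,91.5,0,61,-2.7])
E
```

```text
0.084 [([250.0, 186.0], np.int32(42), [0.4906, 0.0776]), ([288.0, 189.0], np.int32(21), [0.4816, -0.0293]), ([258.0, 194.0], np.int32(20), [0.4683, 0.0531]), ([401.0, 201.0], np.int32(20), [0.4507, -0.3457]), ([276.0, 203.0], np.int32(24), [0.4418, 0.0047]), ([296.0, 214.0], np.int32(15), [0.4112, -0.0508]), ([211.0, 224.0], np.int32(40), [0.3796, 0.1815]), ([211.0, 233.0], np.int32(32), [0.3561, 0.1799])]
0.048 [([250.0, 186.0], np.int32(42), [0.4996, 0.0802]), ([288.0, 189.0], np.int32(21), [0.4903, -0.0302]), ([258.0, 194.0], np.int32(20), [0.4766, 0.0548]), ([401.0, 201.0], np.int32(20), [0.4585, -0.3565]), ([276.0, 203.0], np.int32(24), [0.4493, 0.0049]), ([296.0, 214.0], np.int32(15), [0.4177, -0.0523]), ([211.0, 224.0], np.int32(40), [0.3851, 0.1873]), ([211.0, 233.0], np.int32(32), [0.3609, 0.1856])]
0.041 [([250.0, 186.0], np.int32(42), [0.5014, 0.0806]), ([288.0, 189.0], np.int32(21), [0.492, -0.0303]), ([258.0, 194.0], np.int32(20), [0.4783, 0.0552]), ([401.0, 201.0], np.int32(20), [0.46, -0.3586]), ([276.0, 203.0], np.int32(24), [0.4508, 0.005]), ([296.0, 214.0], np.int32(15), [0.419, -0.0526]), ([211.0, 224.0], np.int32(40), [0.3862, 0.1884]), ([211.0, 233.0], np.int32(32), [0.3618, 0.1868])]
blue [([342.0, 156.0], np.int32(941), [0.6052, -0.1955], [0.6059, -0.1955], np.float32(169.5)), ([218.0, 168.0], np.int32(953), [0.5642, 0.1794], [0.5647, 0.1794], np.float32(175.9)), ([154.0, 204.0], np.int32(994), [0.4525, 0.3674], [0.453, 0.3676], np.float32(10.8)), ([388.0, 205.0], np.int32(253), [0.4551, -0.3299], [0.4554, -0.3307], np.float32(8.0))]
t 15.5167
```

View pics/a1.png

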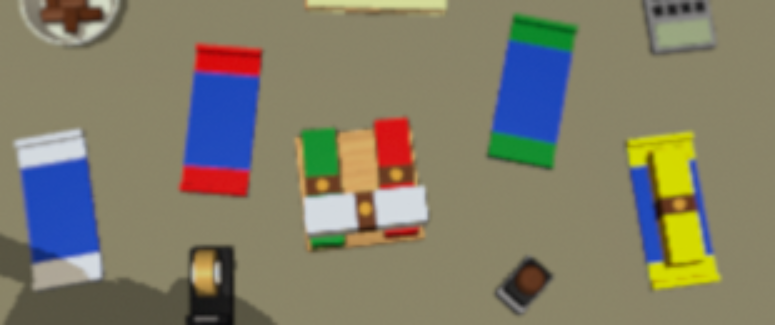

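The yellow carton sits centred and aligned in its tray (disc at crop (680,204), less than 1 mm off). The stack, the dispenser at (210,280) and the stamp at (525,283) are unmoved. White is next.

Run:
```python
from h import *
np.set_printoptions(precision=4,suppress=True)
pick((.4418,.0047),97,.066); place(*TR["white"])
s=look("a2",[64.65,27.5,91.5,0,61,-2.7])
for c in("red","green"):
    for b in blobs(s,c,.048,60):
        if 245<b[0][0]<305 and 160<b[0][1]<225: print(c,*b[:3],b[3],np.round(b[4],3),b[5])
```

```text
down [0.4421 0.0047 0.0524]
grip 0.4625645859635104 39.879282116889954 19.7583
held 0.4629222724602912 [0.4413 0.0047 0.1992]
set True [0.4529 0.3675 0.0093] [-0.7087 -1.2758  8.843 ] 25.0583
t 27.275
0.084 [([250.0, 188.0], np.int32(50), [0.4829, 0.0769]), ([288.0, 189.0], np.int32(21), [0.4816, -0.0293]), ([259.0, 193.0], np.int32(19), [0.4684, 0.0527]), ([296.0, 205.0], np.int32(37), [0.4362, -0.0526]), ([150.0, 200.0], np.int32(18), [0.4453, 0.3547]), ([401.0, 201.0], np.int32(19), [0.451, -0.3455]), ([211.0, 224.0], np.int32(40), [0.3796, 0.1815]), ([211.0, 233.0], np.int32(32), [0.3561, 0.1799])]
0.048 [([250.0, 188.0], np.int32(50), [0.4916, 0.0794]), ([288.0, 189.0], np.int32(21), [0.4903, -0.0302]), ([259.0, 193.0], np.int32(19), [0.4767, 0.0545]), ([296.0, 205.0], np.int32(37), [0.4435, -0.0541]), ([150.0, 200.0], np.int32(18), [0.4528, 0.3659]), ([401.0, 201.0], np.int32(19), [0.4587, -0.3562]), ([211.0, 224.0], np.int32(40), [0.3851, 0.1873]), ([211.0, 233.0], np.int32(32), [0.3609, 0.1856])]
0.041 [([250.0, 188.0], np.int32(50), [0.4933, 0.0799]), ([288.0, 189.0], np.int
[... 309 characters left out ...]
 [0.3618, 0.1868])]
blue [([342.0, 156.0], np.int32(942), [0.6052, -0.1955], [0.606, -0.1954], np.float32(169.1)), ([218.0, 168.0], np.int32(954), [0.5641, 0.1794], [0.5646, 0.1794], np.float32(175.9)), ([163.0, 202.0], np.int32(248), [0.458, 0.3383], [0.4586, 0.3388], np.float32(10.8)), ([388.0, 205.0], np.int32(253), [0.4551, -0.3299], [0.4554, -0.3307], np.float32(8.0))]
t 28.5083
red [287. 177.] 246 [ 0.5274 -0.0262] [ 0.5274 -0.0264] [0.038 0.057] 4.4811993
red [289. 203.] 276 [ 0.4499 -0.034 ] [ 0.4502 -0.034 ] [0.038 0.062] 5.567904
green [258. 181.] 231 [0.5145 0.0578] [0.5147 0.0577] [0.037 0.053] 5.843646
green [260. 208.] 266 [0.4352 0.0501] [0.4353 0.05  ] [0.037 0.06 ] 5.9541535
```

View pics/a2.png

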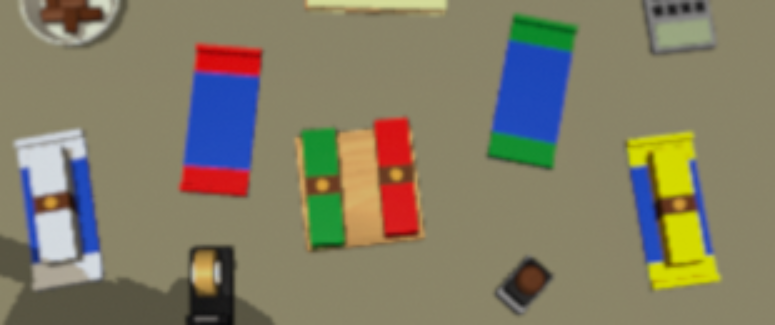

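The white carton is centred in its tray (disc at crop (52,203)), and red and green are now free on the board with their discs at (396,175) and (322,185). Next I'll move both.

Run:
```python
from h import *
np.set_printoptions(precision=4,suppress=True)
pick((.4903,-.0302),5.7,.030); place(*TR["red"])
pick((.4767,.0546),5.7,.030); place(*TR["green"])
look("a3",[64.65,27.5,91.5,0,61,-2.7])
```

```text
down [ 0.4905 -0.0302  0.0163]
grip 0.4643378687324957 40.44974684715271 33.1
held 0.4653836030432728 [ 0.4897 -0.0301  0.199 ]
set True [0.5644 0.1793 0.0092] [-1.3207 -0.2337  8.5591] 38.1167
t 40.3333
down [0.4769 0.0546 0.0163]
grip 0.4595054024255468 40.305617451667786 43.1833
held 0.4642907351465298 [0.4761 0.0545 0.1991]
set True [ 0.6055 -0.1956  0.0093] [-1.401  -0.0902  9.47  ] 48.3917
t 50.6083
0.084 [([344.0, 153.0], np.int32(17), [0.5903, -0.1881]), ([216.0, 164.0], np.int32(18), [0.5509, 0.1731]), ([150.0, 200.0], np.int32(18), [0.4453, 0.3547]), ([401.0, 201.0], np.int32(19), [0.451, -0.3455]), ([211.0, 224.0], np.int32(40), [0.3796, 0.1815]), ([211.0, 233.0], np.int32(33), [0.3563, 0.1797])]
0.048 [([344.0, 153.0], np.int32(17), [0.6024, -0.194]), ([216.0, 164.0], np.int32(18), [0.5618, 0.1786]), ([150.0, 200.0], np.int32(18), [0.4528, 0.3659]), ([401.0, 201.0], np.int32(19), [0.4587, -0.3562]), ([211.0, 224.0], np.int32(40), [0.3851, 0.1873]), ([211.0, 233.0], np.int32(33), [0.3611, 0.1854])]
0.041 [([344.0, 153.0], np.int32(17), [0.6048, -0.1951]), ([216.0, 164.0], np.int32(18), [0.5639, 0.1796]), ([150.0, 200.0], np.int32(18), [0.4543, 0.3681]), ([401.0, 201.0], np.int32(19), [0.4602, -0.3583]), ([211.0, 224.0], np.int32(40), [0.3862, 0.1884]), ([211.0, 233.0], np.int32(33), [0.362, 0.1865])]
blue [([333.0, 154.0], np.int32(234), [0.6109, -0.1665], [0.6113, -0.1667], np.float32(169.5)), ([353.0, 159.0], np.int32(175), [0.5987, -0.2268], [0.5995, -0.2268], np.float32(169.1)), ([207.0, 167.0], np.int32(134), [0.5664, 0.2131], [0.5671, 0.2129], np.float32(176.0)), ([228.0, 169.0], np.int32(251), [0.5614, 0.1505], [0.5621, 0.1506], np.float32(175.6)), ([163.0, 202.0], np.int32(248), [0.458, 0.3383], [0.4586, 0.3388], np.float32(10.8)), ([388.0, 205.0], np.int32(253), [0.4551, -0.3299], [0.4554, -0.3307], np.float32(8.0))]
t 53.7167
```

View pics/a3.png

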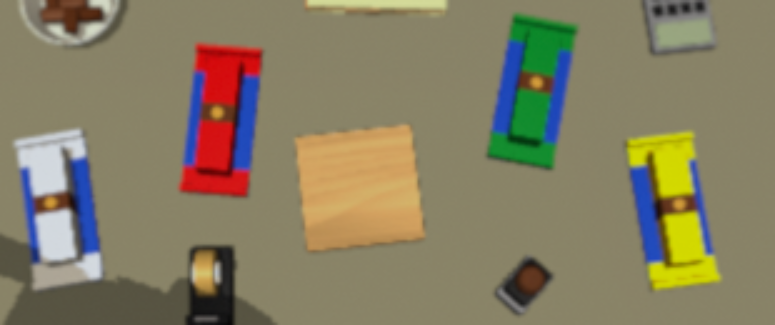

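All four cartons lie centred and aligned in trays of their own colour, with discs at crop (217,113), (537,83), (52,203) and (680,204), each within 2 mm of its tray's centre. The board is empty, and the dispenser and stamp are unmoved.

```bash
python3 -c "
from station import *
print(hand_in())"
```

```text
the job is handed in; nothing more can be done
None
```

The job is handed in: in the last picture all four cartons lay flat and released in trays of their own colour, within about 2 mm of centre, the dispenser and stamp had not moved, and it took about 54 s; the hand-in call returned no verdict.

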